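Open the polishing box and mount the felt head

ROBOT

A 6-joint arm with a two-finger parallel gripper is mounted at the origin on the work surface. World frame = base frame: x ahead of the robot, y to its left, z up, the work surface at z = 0. Lengths are in m, angles in rad, forces in N, time in s.
With the tool pointing down it reaches from about 0.35 to 0.975 m from the base axis. Payload 4.9 kg.
Tool frame: the origin (TCP) lies midway between the tips of the shut fingers; the grasp point (between the pads) lies 19 mm behind it; z points along the fingers, y is the direction in which the jaws open and shut (so a half turn about z gives the same grasp; the last joint's range is limited). The gripper opens to 85 mm and grips with 20 to 120 N. Pads are 22 mm wide; open, the fingers measure 114 mm over their backs; the gripper's body (76 mm by 85 mm) begins 54 mm behind the grasp point. The pads swing forward as they close: fully open they stand 13 mm farther back than shut.
Start: joints at [-1.443, 0.053, 1.613, -0, 1.476, -0.119], TCP at [0.153, -0.606, 0.231] pointing down, gripper open.
Joint ranges: [-3.01, 3.01], [-1.01, 2.22], [0.06, 2.58], [-1.02, 4.17], [0.09, 2.62], [-3.14, 3.14]. Speed limits (rad/s): [2.57, 2.57, 3.14, 3.14, 3.14, 3.14].

INTERFACE

Orientations are given as a rotation vector (axis times angle).
In Python, from bench import bot gives the robot as it stands.
- The arm moves only by the tool jog_arm, never from a script. Its argument "commands" is a list of rows, each a list of 7 numbers: the shift along the tool's x, y, z in mm, then the turn, a rotation vector about the tool's x, y, z in rad, then the opening, from 0 (shut) to 1 (fully open). In form: [[tx, ty, tz, rx, ry, rz, gripper], ...]. A call has 1 to 12 rows; each row shifts and turns the commanded pose from where the row before left it, along the tool's axes as they then stand; what a row does not reach is not made up. A row lasts 1/8 s, in which the tool goes at most 62.5 mm and 10.7 degrees, less where a joint would pass 70% of its speed; a pose out of reach is approached as far as the arm can. A call is refused whole if a number of a shift passes 62.5 or a number of a turn 0.188, either way. A call with a gripper value outside its range is refused whole. The fingers move at their own pace and stop on an object; the grip force is fixed at half the most. Time passes only in rows, so rows that do not move let the fingers close. It gives the time, the measured TCP pose, the force and the opening at its end, in the units of the state.
- bot.get_obs(): the state, without advancing time (a new reading comes with each control period).
- bot.snapshot(name): name is "scene" or "top" or "wrist"; returns the picture (480x640x3 uint8, red, green, blue); there is no depth.
- bot.camera_params(name): a dict with "fovy" (degrees; the focal length in pixels is half the picture's height over the tangent of half this angle, whatever the lens; pixels are square), "cx", "cy" (the principal point, pixels), "k1" (the pictures are not rectified: a ray, as slopes to the right and down, at radius r is drawn at 1 + k1 r^2 times it, then the intrinsics apply), "extrinsics" (4x4, takes a point from world to camera coordinates). Camera axes: x right, y up, looking along -z (the intrinsics and any distortion apply to the point x, -y, -z); pixel columns grow to the right and rows downward; lengths in m; the calibration is good to about 2 mm. A picture is of the moment at which its call begins: read the wrist's pose just before it. camera_params takes no time and is no camera call; for the wrist camera it gives the pose at the moment of the call.
- bot.job_done(): hands the job in, once; it reports no verdict.
The state is a dict: "t": time; "joints": joint angles; "qd": joint speeds; "tau": joint torques, N m; "eef_pos": TCP position; "eef_rot": TCP orientation; "force": force on the tool from outside, world axes, zero at the start; "ft_torque": the same for the moment, N m; "opening": finger opening in m.
Only numpy, scipy, OpenCV 4.12 (cv2) and the standard library are available. Lean on these libraries where they do the work, as an engineer would, in place of code of your own. Each camera call takes 0.05 s, during which the arm holds its last target.

TASK

Get the small polishing box ready for work: lift its clear lid by the red bar until the gas struts take over and hold it fully open by themselves. Then fit the white polishing head on the square spindle inside: do not just drop it, but keep hold of it and turn it until it slips over the square, pushed fully home on the flange. Let go, leave the lid open, and leave the other heads, the spray can and the jar where they are.

Things in the scene. Friction and masses are not known exactly. Their poses are not given: they have to be found in the camera images.
- box: fixed polishing box, clear walls on a green base: 200 mm deep (x), 250 mm wide (y), walls 6 mm thick and 95 mm high, open on top under the lid. Origin at the centre of its underside, on the table; its x axis points from the front wall to the hinge wall, away from the robot. The gas struts lie up to 16 mm outside its side walls.
- lid (a joint): lid angle, rad: 0 shut, 1.5 fully open (its stop, nearly upright). The 0.9 kg lid falls shut if let go early. It balances somewhere between 0.9 and 1.2 rad; beyond that the struts swing it slowly to the stop and hold it. Lifting takes 1 to 4 N at the bar.
- lid_hinge (a point): the middle of the lid's hinge line, which runs along the box's y axis on top of the far wall (100 mm behind the box's centre, 95 mm above the table); axes are those of the box.
- lid_bar (a point): centre of the red round handle bar, 12 mm thick, along the box's y axis, 120 mm free between its two arms. It stands 42 mm out from the lid's front edge, 242 mm from the hinge and, shut, 101 mm above the table (6 mm above the hinge line), so it can be pinched from above with one finger in the gap between bar and lid. The point turns with the lid; shut, its axes are the box's.
- spindle_seat (a point): centre of the top of the spindle's steel flange (52 mm across, 40 mm above the table) in the box, 15 mm nearer the front than the box's centre. z up, x and y square to the spindle's faces. On the flange stands a brass square 20 x 20 mm, 22 mm tall, any yaw at the start. It is stiff: it turns only under more than 0.3 N m.
- spindle_tip (a point): top of the round pilot that stands on the brass square, 32 mm above the flange: 20 mm across, 4 mm straight, then tapering over 6 mm to 10 mm. The pilot centres a head at any yaw; at the wrong yaw the head rests on the square's top, 22 mm above the flange, and within about 7 degrees of square (any of four ways) it drops home.
- white_head: the wanted head, white disc and blue boss, 0.14 to 0.24 kg: a loose disc 80 mm across, 16 mm thick, with a square grip boss 36 x 36 mm centred on top (whole height 50 mm). Origin at the centre of the disc's underside, z up, x and y square to the boss's faces. Square bore from below, 22.4 mm wide, 34 mm deep, parallel to the boss. Home: origin at spindle_seat.
- green_head: green disc and grey boss, not wanted: a loose disc 80 mm across, 16 mm thick, with a square grip boss 36 x 36 mm centred on top (whole height 50 mm). Origin at the centre of the disc's underside, z up, x and y square to the boss's faces. 
- brown_head: brown disc and grey boss, not wanted: a loose disc 80 mm across, 16 mm thick, with a square grip boss 36 x 36 mm centred on top (whole height 50 mm). Origin at the centre of the disc's underside, z up, x and y square to the boss's faces. 
- can: spray can, 54 mm across, 150 mm tall, standing to the right of the box; origin at the centre of its underside.
- jar: amber jar with a steel lid, 68 mm across, 75 mm tall, standing far left of the box; origin at the centre of its underside.
Not all that is in view belongs to the job. What is shaped like the white_head but black or yellow is not meant.

How it is judged:
On the way, in this order (a step that is already met when the one before it is completed fails the run):
1. the lid stands at its open stop, held by the struts with nothing touching it (value of joint lid above 1.4 rad and contact force between each of the arm, the fingers and box below 0.1 N), for 0.3 s.
2. the white head is held by the gripper while its bore is on the spindle (horizontal distance between white_head and spindle_seat below 0.005 m and z of white_head in the frame of spindle_seat below 0.026 m and contact force between the fingers and white_head above 0.5 N), for 0.1 s.
At the end, for the whole second after the job is handed in: The lid stands open (beyond 1.4 rad) by itself; the white head is fully home on the spindle: its underside within 3 mm of the flange, within 3 mm of the spindle's axis, tilted less than 0.06 rad, at rest (value of joint lid above 1.4 rad and horizontal distance between white_head and spindle_seat below 0.003 m and z of white_head in the frame of spindle_seat below 0.003 m and angle between white_head's own z axis and vertical below 0.06 rad and linear speed of white_head below 0.02 m/s); the robot touches nothing.
It fails at once if another head, the spray can or the jar is moved more than 30 mm from its place (distance of any of green_head, brown_head, can, jar from where it was at the start of the episode above 0.03 m).
It also fails if it takes over 61 s, if anything falls off the work surface, if the arm or the gripper's body presses on something with over 40 N, if the wrist force passes 120 N, or if a joint passes its speed limit or range.

## Working session

There is one attempt and no reset: what is moved stays moved. The work goes in short steps, Python scripts to look and compute and a tool call to move; the robot and the scene stay as the last step left them, time stands still between calls to the robot, and variables do not carry over. Pictures are saved under pics/ and viewed, and the job is handed in when it is done.

Besides the shell and the picture viewer there is one more tool, called after "Emit:" by a JSON object that holds its "method" and its "body". jog_arm: Moves the arm, as the interface text tells. Its arguments: {"type":"object","properties":{"commands":{"type":"array"}},"required":["commands"]}

```bash
mkdir -p pics; ls; python3 - <<'E'
from bench import bot
import cv2,json
o=bot.get_obs();print(o)
for n in("scene","top","wrist"):
    p=bot.camera_params(n);print(n,p)
    im=bot.snapshot(n);cv2.imwrite(f"pics/{n}0.png",im[:,:,::-1])
E
```

```text
pics
{'t': 0.0, 'joints': array([-1.44297257e+00,  5.33735443e-02,  1.61431378e+00,  1.51679228e-06,
        1.47600338e+00, -1.19015431e-01]), 'qd': array([-1.41484556e-03, -2.81048376e-04, -6.89293955e-04, -7.38710502e-05,
        2.21914160e-03, -1.67750874e-03]), 'tau': array([ 3.49171478e-04, -3.93669283e+01, -3.70179391e+01, -9.88641233e-06,
        6.91876077e-03, -9.69412497e-07]), 'eef_pos': array([ 0.15262286, -0.60542624,  0.23004087]), 'eef_rot': array([-3.11561397e+00, -3.86491981e-01,  1.21346171e-05]), 'force': array([-0.16958814,  0.1243615 ,  0.32677318]), 'ft_torque': array([ 0.01418834, -0.0150005 , -0.05919505]), 'opening': 0.08532540997311228}
scene {'fovy': 51.329230495599234, 'cx': 313.53428756536744, 'cy': 236.2886158407988, 'k1': -0.042803835869224004, 'extrinsics': array([[-0.79394966,  0.60795682,  0.00569588,  0.41984605],
       [-0.51970485, -0.68350093,  0.51257522,  0.17996707],
       [ 0.31551674,  0.40399874,  0.85862344, -1.46188015],
       [ 0.        ,  0.        ,  0.        ,  1.        ]])}
top {'fovy': 42.443854360905995, 'cx': 313.82363807615576, 'cy': 232.9141724267098, 'k1': -0.07900068987986363, 'extrinsics': array([[ 0.01937113, -0.99974042,  0.01199396, -0.06665688],
       [ 0.98589912,  0.02109452,  0.16600589, -0.51653235],
       [-0.16621581,  0.00860911,  0.98605182, -1.32499445],
       [ 0.        ,  0.        ,  0.        ,  1.        ]])}
wrist {'fovy': 64.44572787028997, 'cx': 310.2794687278277, 'cy': 234.31533282590652, 'k1': -0.019374924825133606, 'extrinsics': array([[ 2.44478710e-01, -9.69654220e-01, -9.23795807e-04,
        -6.24298730e-01],
       [ 9.25108480e-01,  2.33532637e-01, -2.99394069e-01,
         3.71260202e-02],
       [ 2.90524459e-01,  7.23408645e-02,  9.54129099e-01,
        -3.78452459e-01],
       [ 0.00000000e+00,  0.00000000e+00,  0.00000000e+00,
         1.00000000e+00]])}
```

View pics/scene0.png

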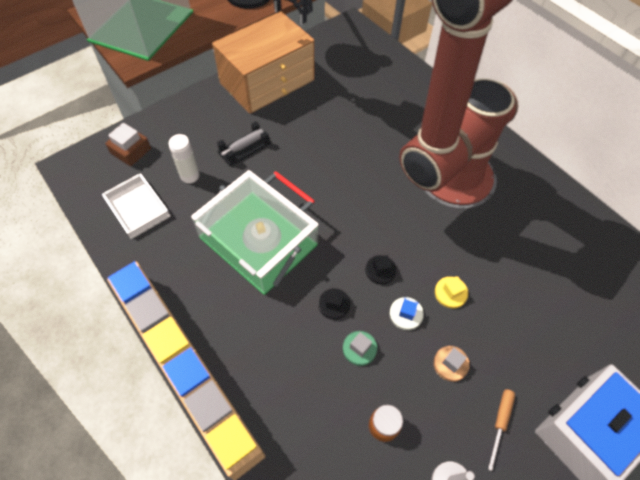

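View pics/top0.png

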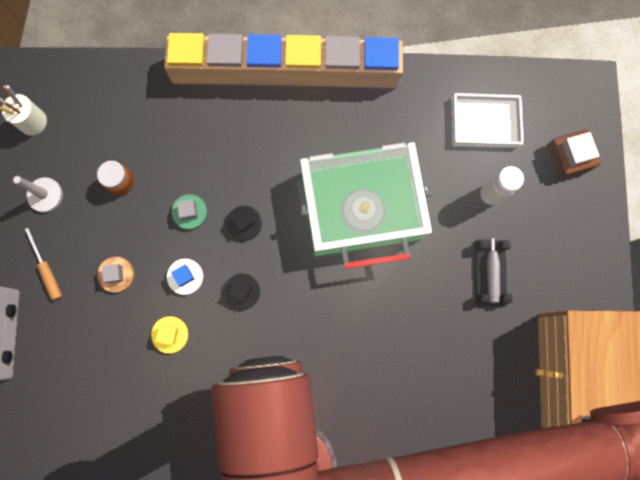

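View pics/wrist0.png

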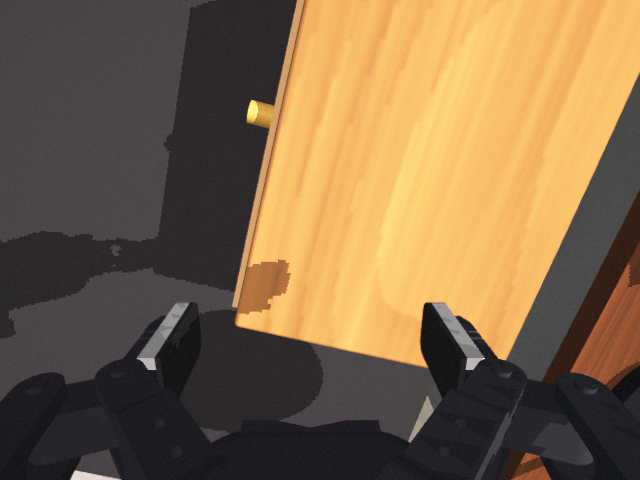

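```bash
cat > h.py <<'E'
import numpy as np, cv2
from scipy.spatial.transform import Rotation as R
def ray(p,uv):
    f=240/np.tan(np.radians(p['fovy'])/2)
    d=(np.array(uv,float)-[p['cx'],p['cy']])/f
    K=np.eye(3)
    u=cv2.undistortPoints(d.reshape(-1,1,2),K,np.array([p['k1'],0,0,0.])).reshape(-1,2)
    E=p['extrinsics']; Rm=E[:3,:3]; c=-Rm.T@E[:3,3]
    dirs=np.c_[u[:,0],-u[:,1],-np.ones(len(u))]@Rm
    return c,dirs
def plane(p,uv,z):
    c,d=ray(p,uv); return c+d*((z-c[2])/d[:,2])[:,None]
def proj(p,X):
    f=240/np.tan(np.radians(p['fovy'])/2)
    E=p['extrinsics']; q=np.atleast_2d(X)@E[:3,:3].T+E[:3,3]
    u=np.c_[q[:,0]/-q[:,2],-q[:,1]/-q[:,2]]; r=(u**2).sum(1)[:,None]
    return u*(1+p['k1']*r)*f+[p['cx'],p['cy']]
def blobs(m,amin=20):
    n,l,s,c=cv2.connectedComponentsWithStats(m.astype(np.uint8))
    return [(i,s[i,4],c[i],l==i) for i in range(1,n) if s[i,4]>amin]
def hsv(im): return cv2.cvtColor(im,cv2.COLOR_RGB2HSV)
def rd(n): return cv2.imread(n)[:,:,::-1].copy()
E
python3 - <<'E'
from bench import bot
from h import *
for n in("top","scene"):
    im=rd(f"pics/{n}0.png");h=hsv(im);p=bot.camera_params(n)
    H,S,V=[h[:,:,i].astype(int) for i in range(3)]
    print(n,"red")
    for i,a,c,m in blobs(((H<4)|(H>176))&(S>190)&(V>120),60):
        ys,xs=np.nonzero(m)
        if not(250<c[0]<430 and 150<c[1]<290):continue
        r=cv2.minAreaRect(np.c_[xs,ys].astype(np.float32));print(a,c,r)
        b=cv2.boxPoints(r);print(plane(p,np.vstack([b,c]),.101).round(4))
    print("blue")
    for i,a,c,m in blobs((H>105)&(H<125)&(S>170)&(V>90),40):
        ys,xs=np.nonzero(m)
        r=cv2.minAreaRect(np.c_[xs,ys].astype(np.float32));print(a,c.round(1),plane(p,[c],.05).round(4),r)
    for nm,X in dict(top={'jar':(113,172,.075),'brown':(112,274,.05),'green':(187,210,.05),'yel':(167,337,.05),'bl1':(244,222,.03),'bl2':(241,291,.03),'can':(511,179,.15),'tip':(364,208,.07)},scene={'tip':(261,229,.07),'can':(180,143,.15)})[n].items():
        print(nm,plane(p,[X[:2]],X[2]).round(3))
cv2.imwrite("pics/c0.png",cv2.resize(rd("pics/top0.png")[130:360,80:440,::-1],None,fx=2.2,fy=2.2,interpolation=2))
cv2.imwrite("pics/c1.png",cv2.resize(rd("pics/scene0.png")[160:390,180:480,::-1],None,fx=2.6,fy=2.6,interpolation=2))
E
```

```text
top red
blue
jar [[0.64  0.391 0.075]]
brown [[0.416 0.384 0.05 ]]
green [[0.562 0.226 0.05 ]]
yel [[0.283 0.255 0.05 ]]
bl1 [[0.542 0.101 0.03 ]]
bl2 [[0.387 0.102 0.03 ]]
can [[ 0.623 -0.466  0.15 ]]
tip [[ 0.571 -0.165  0.07 ]]
scene red
blue
53 [137.3 292.9] [[ 0.9191 -0.1964  0.05  ]] ((137.02809143066406, 293.044921875), (2.013995885848999, 26.07594871520996), 57.9946174621582)
168 [407.9 309.2] [[0.424  0.2335 0.05  ]] ((408.10003662109375, 309.20001220703125), (11.700427055358887, 14.23024845123291), 18.434947967529297)
4035 [610.5 423.5] [[0.2556 0.6988 0.05  ]] ((617.0000610351562, 423.5000305175781), (72.83200073242188, 71.41778564453125), 45.0)
42 [195.4 384.4] [[0.9195 0.0804 0.05  ]] ((194.79730224609375, 384.71624755859375), (1.6274672746658325, 29.991893768310547), 54.46232223510742)
tip [[ 0.581 -0.154  0.07 ]]
can [[ 0.624 -0.462  0.15 ]]
```

View pics/c0.png

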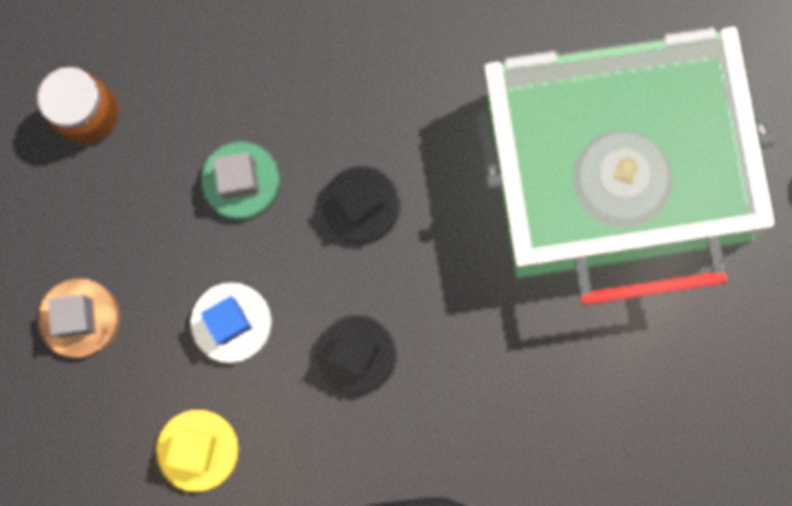

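View pics/c1.png

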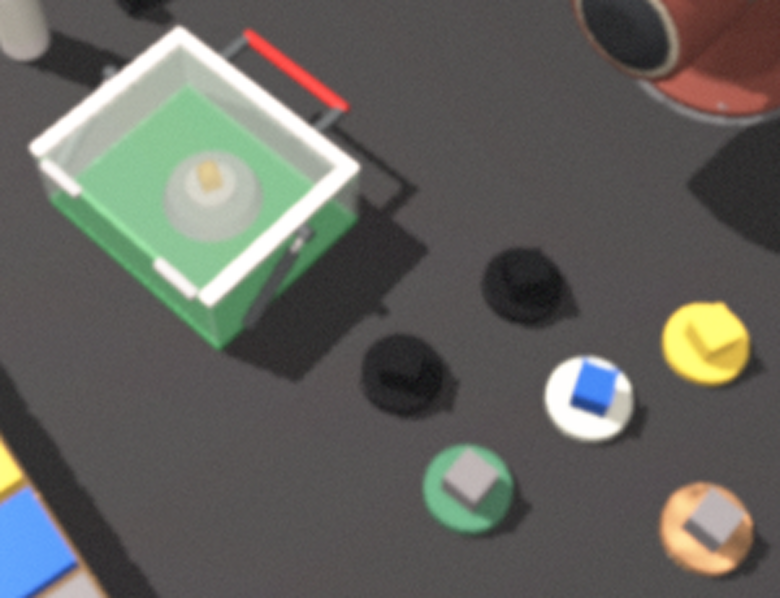

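The white disc with blue boss is at about (185,277) in top and (407,312) in scene. The others of that shape are black at (244,222) and (241,291), yellow at (168,335), green at (189,212) and brown at (115,274). Only the white and blue one fits. The lid is shut, and the red bar runs from about (345,265) to (410,257) in top.

```bash
python3 - <<'E'
from bench import bot
from h import *
for n,px in(("top",(377,261)),("scene",(293,187))):
    im=rd(f"pics/{n}0.png").astype(int);p=bot.camera_params(n)
    r,g,b=im[...,0],im[...,1],im[...,2]
    m0=(r>120)&(r>2.2*g)&(r>2.2*b)
    for i,a,c,m in blobs(m0,40):
        if abs(c-px).max()>25: continue
        ys,xs=np.nonzero(m); rr=cv2.minAreaRect(np.c_[xs,ys].astype(np.float32)); bp=cv2.boxPoints(rr)
        e=sorted([(np.linalg.norm(bp[k]-bp[k-1]),(bp[k]+bp[k-1])/2) for k in range(4)],key=lambda t:t[0])[:2]
        q=plane(p,[e[0][1],e[1][1],(e[0][1]+e[1][1])/2],.101)
        v=q[1]-q[0]; print(n,'bar',a,rr,q.round(4),np.linalg.norm(v),np.degrees(np.arctan2(v[1],v[0])))
    m1=(b>90)&(b>1.6*r)&(b>1.4*g)
    for i,a,c,m in blobs(m1,40):
        ys,xs=np.nonzero(m); q=plane(p,[c],.05)[0]
        if abs(q[:2]-[.42,.23]).max()>.08: continue
        rr=cv2.minAreaRect(np.c_[xs,ys].astype(np.float32)); bp=cv2.boxPoints(rr)
        w=plane(p,bp,.05); v=np.diff(w,axis=0); print(n,'boss',a,c,q.round(4),w.mean(0).round(4),np.linalg.norm(v,axis=1),np.degrees(np.arctan2(v[:,1],v[:,0])))
    m2=(im.min(2)>140)
    for i,a,c,m in blobs(m1|m2,100):
        q=plane(p,[c],.016)[0]
        if abs(q[:2]-[.42,.23]).max()>.08: continue
        print(n,'disc',a,c,q.round(4))
    m3=(r>130)&(r-b>35)&(g-b>15)&(r-g<90)
    for i,a,c,m in blobs(m3,10):
        q=plane(p,[c],.066)[0]
        if abs(q[:2]-[.57,-.16]).max()>.05: continue
        print(n,'tip',a,c,q.round(4))
E
```

```text
top bar 293 ((376.90478515625, 260.3522644042969), (5.092289447784424, 65.06491088867188), 81.63410949707031) [[ 0.4637 -0.258   0.101 ]
 [ 0.4409 -0.1219  0.101 ]
 [ 0.4523 -0.1898  0.101 ]] 0.13800975250471806 99.53048026034463
top boss 278 [182.07194245 275.28417266] [0.4168 0.2295 0.05  ] [0.4168 0.2295 0.05  ] [0.03683421 0.03661938 0.03669158] [ -58.51122348 -147.75999332  121.39742138]
top disc 1066 [184.67260788 275.96060038] [0.4187 0.2305 0.016 ]
top tip 92 [364.30434783 207.01086957] [ 0.5741 -0.1657  0.066 ]
scene bar 240 ((293.0458679199219, 187.09390258789062), (48.59600830078125, 5.326870918273926), 37.405357360839844) [[ 0.4623 -0.2629  0.101 ]
 [ 0.4384 -0.1241  0.101 ]
 [ 0.4501 -0.1922  0.101 ]] 0.1408788418558983 99.7994515494576
scene boss 235 [408.02553191 309.16595745] [0.4236 0.2336 0.05  ] [0.4228 0.2337 0.05  ] [0.0449727 0.0344089 0.0447961] [-149.21106304  122.13219243   30.01769066]
scene disc 850 [405.84       312.57058824] [0.4197 0.23   0.016 ]
scene tip 88 [260.15909091 227.36363636] [ 0.5792 -0.1613  0.066 ]
```

The two views agree: bar at about (0.451, -0.191), box yaw about 9.6°, and bar length about 138 mm. The predicted spindle position (0.576, -0.170) also matches the tip I saw. Next I turn the tool so the jaws lie along box x and go above the bar.

Emit:
{"method": "jog_arm", "body": {"commands": [[0,0,0,0,0,-0.186,0.45],[0,0,0,0,0,-0.186,0.45],[0,0,0,0,0,-0.186,0.45],[0,0,0,0,0,-0.186,0.45],[0,0,0,0,0,-0.186,0.45],[0,0,0,0,0,-0.186,0.45],[0,0,0,0,0,-0.186,0.45],[0,0,0,0,0,-0.186,0.45]]}}

```text
t: 1.15
eef_pos: [0.1526, -0.6058, 0.2307]
eef_rot: [-2.024, -2.402, -0.001]
force: [-0.4, 0.3, 0.4]
opening: 0.0387
```

Emit:
{"method": "jog_arm", "body": {"commands": [[40,40,2,0,0,0,0.45],[40,40,2,0,0,0,0.45],[40,40,2,0,0,0,0.45],[40,40,2,0,0,0,0.45],[40,40,2,0,0,0,0.45],[40,40,2,0,0,0,0.45],[40,40,2,0,0,0,0.45],[40,40,2,0,0,0,0.45],[40,40,2,0,0,0,0.45],[0,0,0,0,0,0,0.45],[0,0,0,0,0,0,0.45]]}}

```text
t: 2.52
eef_pos: [0.4488, -0.1921, 0.213]
eef_rot: [-2.031, -2.396, 0.001]
force: [0.3, 1.2, 0.5]
opening: 0.0384
```

```bash
python3 - <<'E'
from bench import bot
from h import *
p=bot.camera_params("wrist");o=bot.get_obs();im=bot.snapshot("wrist")
cv2.imwrite("pics/w1.png",im[:,:,::-1]);print(o['eef_pos'],o['eef_rot'],o['opening'],o['joints'])
im=im.astype(int);r,g,b=im[...,0],im[...,1],im[...,2]
for i,a,c,m in blobs((r>120)&(r>2.2*g)&(r>2.2*b),200):
    ys,xs=np.nonzero(m); rr=cv2.minAreaRect(np.c_[xs,ys].astype(np.float32)); bp=cv2.boxPoints(rr)
    e=sorted([(np.linalg.norm(bp[k]-bp[k-1]),(bp[k]+bp[k-1])/2) for k in range(4)],key=lambda t:t[0])[:2]
    q=plane(p,[e[0][1],e[1][1],(e[0][1]+e[1][1])/2],.101);v=q[1]-q[0]
    print(a,c,q.round(4),np.linalg.norm(v),np.degrees(np.arctan2(v[1],v[0])))
np.savez("w1.npz",E=p['extrinsics'])
E
```

```text
[ 0.44882531 -0.19214208  0.21303334] [-2.03109518e+00 -2.39616535e+00  1.01571720e-03] 0.03843645426355816 [-5.56729041e-01 -2.72004445e-01  1.94293396e+00 -5.81209751e-04
  1.47117436e+00 -7.21218025e-01]
3125 [313.59424 219.68064] [[ 0.4398 -0.121   0.101 ]
 [ 0.4651 -0.2602  0.101 ]
 [ 0.4515 -0.1851  0.101 ]] 0.1414184850999135 -79.70409434993879
```

View pics/w1.png

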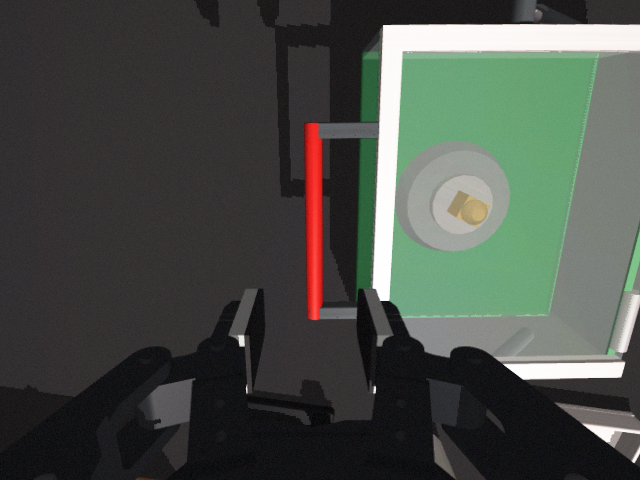

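The wrist view shows the red bar from (314,123) to (314,318), between the two fingers (inner faces at columns 250 and 372). The refined bar centre is (0.452, -0.191). I go down and pinch.

Emit:
{"method": "jog_arm", "body": {"commands": [[1,3,30,0,0,0,0.45],[0,0,40,0,0,0,0.45],[0,0,30,0,0,0,0.45],[0,0,20,0,0,0,0.45],[0,0,11,0,0,0,0.45],[0,0,0,0,0,0,0.45],[0,0,0,0,0,0,0],[0,0,0,0,0,0,0],[0,0,0,0,0,0,0],[0,0,0,0,0,0,0]]}}

```text
t: 3.82
eef_pos: [0.451, -0.1916, 0.0833]
eef_rot: [-2.031, -2.396, 0.005]
force: [-5.7, -2.3, 2.9]
opening: 0.0099
```

```bash
python3 - <<'E'
from bench import bot
from h import *
im=bot.snapshot("wrist");cv2.imwrite("pics/w2.png",im[:,:,::-1]);o=bot.get_obs();print(o['eef_pos'],o['force'],o['opening'])
E
```

```text
[ 0.4510503  -0.19158057  0.08334887] [-7.04129749 -2.39072002  3.34090463] 0.010362490746657021
```

View pics/w2.png

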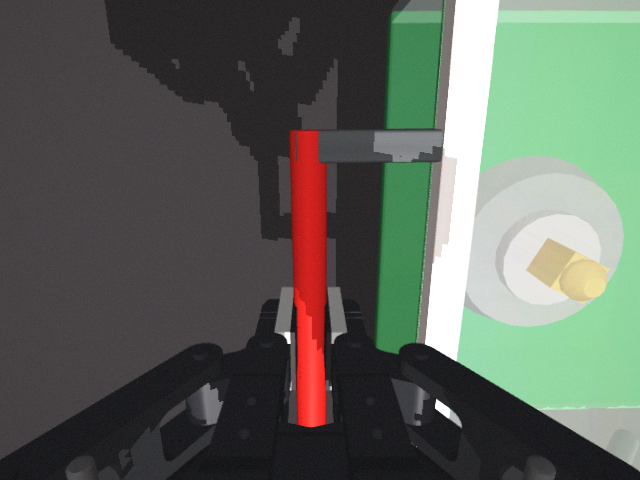

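```bash
python3 - <<'E'
import numpy as np
t=np.linspace(0,1.47,21)+.0248
x=-242.1*np.cos(t);z=242.1*np.sin(t)
for a,b in zip(np.diff(x),np.diff(z)):print(round(a),round(-b),end=' | ')
print(x[-1]-x[0],z[-1]-z[0])
E
```

```text
1 -18 | 2 -18 | 4 -17 | 5 -17 | 6 -17 | 7 -16 | 9 -16 | 10 -15 | 11 -14 | 12 -13 | 13 -12 | 14 -11 | 14 -10 | 15 -9 | 16 -8 | 16 -7 | 17 -6 | 17 -5 | 17 -3 | 18 -2 | 223.64454750671007 235.39775463429518
```

Emit:
{"method": "jog_arm", "body": {"commands": [[0,1,-18,0,0,0,0],[0,2,-18,0,0,0,0],[0,4,-17,0,0,0,0],[0,5,-17,0,0,0,0],[0,6,-17,0,0,0,0],[0,7,-16,0,0,0,0]]}}

```text
t: 4.62
eef_pos: [0.4749, -0.1873, 0.1862]
eef_rot: [-2.03, -2.394, 0.007]
force: [-5.0, -3.8, -2.6]
opening: 0.0099
```

```bash
python3 - <<'E'
from bench import bot
from h import *
im=bot.snapshot("scene");cv2.imwrite("pics/s3.png",im[:,:,::-1]);o=bot.get_obs();print(o['eef_pos'],o['force'],o['opening'])
E
```

```text
[ 0.47627045 -0.1870777   0.18891319] [-9.90898113 -1.61885962  3.13068823] 0.010095689469152317
```

View pics/s3.png

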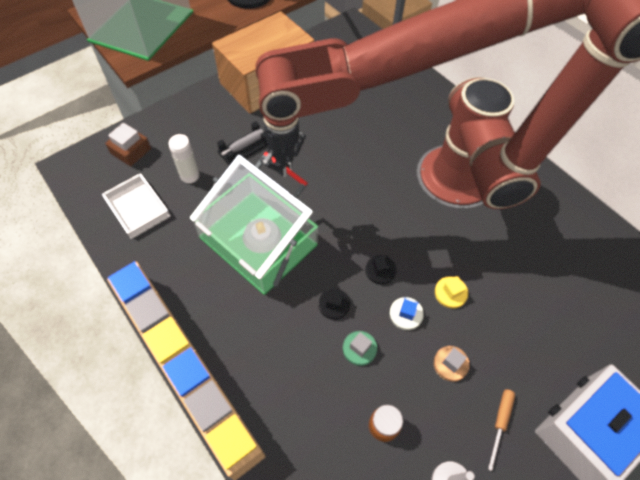

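The scene view shows the lid rising with the bar still gripped at about (290,172), so I continue along the arc.

Emit:
{"method": "jog_arm", "body": {"commands": [[0,9,-16,0,0,0,0],[0,10,-15,0,0,0,0],[0,11,-14,0,0,0,0],[0,12,-13,0,0,0,0],[1,13,-12,0,0,0,0],[0,14,-11,0,0,0,0],[0,14,-10,0,0,0,0]]}}

```text
t: 5.55
eef_pos: [0.5563, -0.1729, 0.2838]
eef_rot: [-2.033, -2.395, 0.008]
force: [-16.8, -0.1, 19.6]
opening: 0.0098
```

Emit:
{"method": "jog_arm", "body": {"commands": [[0,15,-9,0,0,0,0],[1,16,-8,0,0,0,0],[0,16,-7,0,0,0,0],[0,17,-6,0,0,0,0],[0,17,-5,0,0,0,0],[0,17,-3,0,0,0,0],[0,12,-2,0,0,0,0],[0,0,0,0,0,0,0],[0,0,0,0,0,0,0]]}}

```text
t: 6.68
eef_pos: [0.6684, -0.153, 0.3211]
eef_rot: [2.026, 2.391, 0.006]
force: [1.5, -1.3, 8.2]
opening: 0.0099
```

```bash
python3 - <<'E'
from bench import bot
from h import *
im=bot.snapshot("scene");cv2.imwrite("pics/s4.png",im[:,:,::-1]);o=bot.get_obs();print(o['eef_pos'],o['force'],o['opening'])
im=bot.snapshot("wrist");cv2.imwrite("pics/w4.png",im[:,:,::-1])
E
```

```text
[ 0.66832045 -0.1530266   0.32109979] [ 0.31151445 -1.00730753  7.22287214] 0.009832969644277214
```

View pics/s4.png

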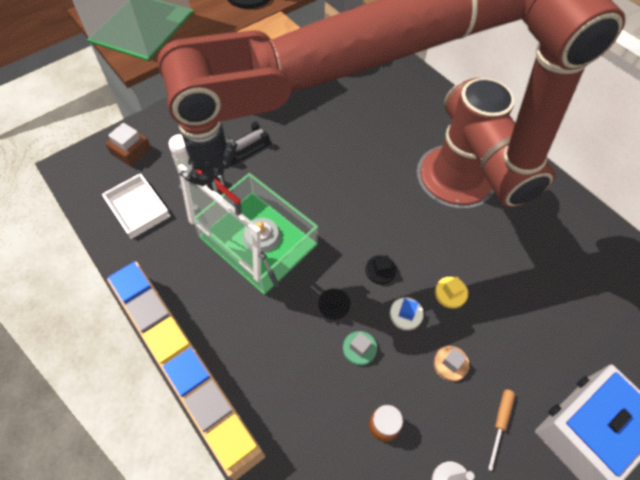

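View pics/w4.png

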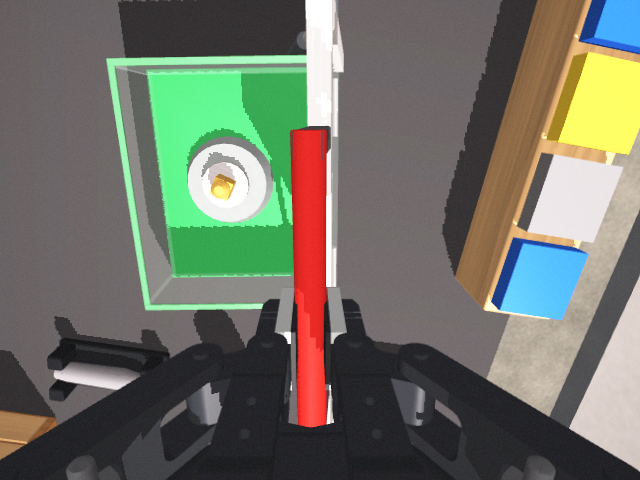

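The lid is at about 1.45 rad and the bar is still gripped at (310,270). I release and rise straight up.

Emit:
{"method": "jog_arm", "body": {"commands": [[0,0,0,0,0,0,0.5],[0,0,0,0,0,0,0.5],[0,0,-5,0,0,0,0.5],[0,0,-20,0,0,0,0.5],[0,0,-30,0,0,0,0.5],[0,-10,-30,0,0,0,0.5],[0,-40,0,0,0,0,1],[0,-50,0,0,0,0,1],[0,-40,0,0,0,0,1],[0,0,0,0,0,0,1],[0,0,0,0,0,0,1]]}}

```text
t: 8.15
eef_pos: [0.5289, -0.176, 0.4026]
eef_rot: [2.031, 2.394, 0.001]
force: [0.3, 0.5, -0.5]
opening: 0.0855
```

```bash
python3 - <<'E'
from bench import bot
from h import *
im=bot.snapshot("scene");cv2.imwrite("pics/s5.png",im[:,:,::-1]);o=bot.get_obs();print(o['eef_pos'],o['force'],o['opening'])
p=bot.camera_params("wrist");im=bot.snapshot("wrist");cv2.imwrite("pics/w5.png",im[:,:,::-1]);np.save("w5.npy",p['extrinsics'])
E
```

```text
[ 0.52911185 -0.17586983  0.40209809] [-0.2568618   0.21670258 -0.27648374] 0.0852680625980143
```

View pics/s5.png

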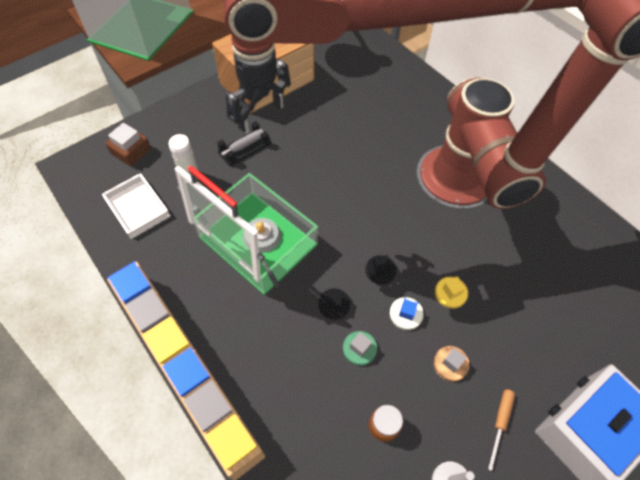

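View pics/w5.png

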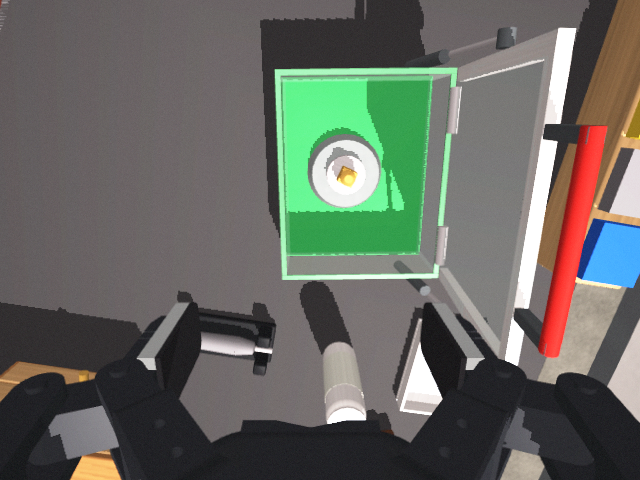

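The lid stands open by itself, with the arm clear. The spindle is in view at about (346,176) in the wrist picture. I go closer for a better measurement, placed so the spindle falls mid-image.

```bash
python3 - <<'E'
from bench import bot
from h import *
p=bot.camera_params("wrist");o=bot.get_obs()
Rm=R.from_rotvec(o['eef_rot']).as_matrix();c=-p['extrinsics'][:3,:3].T@p['extrinsics'][:3,3]
print('cam in tool',Rm.T@(c-o['eef_pos']),'optical axis in tool',Rm.T@(-p['extrinsics'][2,:3]))
im=rd("pics/w5.png");cv2.imwrite("pics/w5c.png",cv2.resize(im[110:240,270:440,::-1],None,fx=4.5,fy=4.5,interpolation=2))
print(plane(p,[[346,176],[346,172]],.062))
E
```

```text
cam in tool [ 0.0765383   0.00163318 -0.14144824] optical axis in tool [-2.99669463e-01 -7.93871128e-04  9.54042757e-01]
[[ 0.57464687 -0.16553402  0.062     ]
 [ 0.57368218 -0.16057859  0.062     ]]
```

View pics/w5c.png

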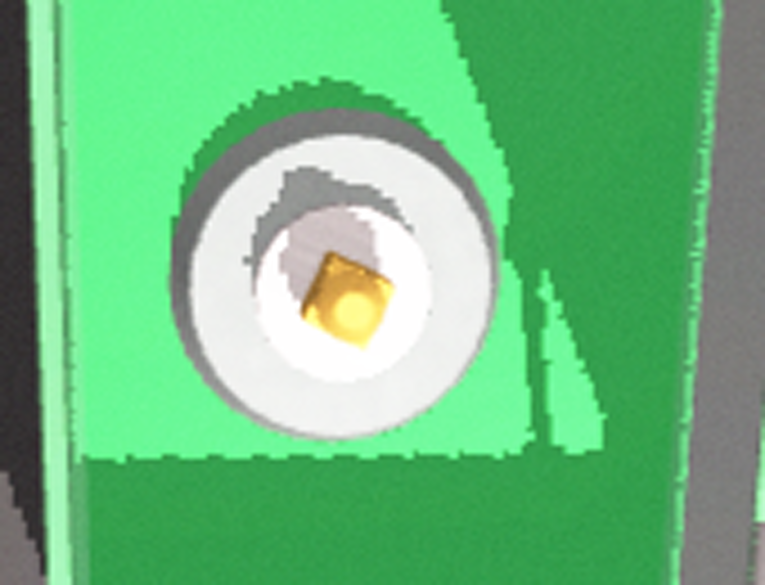

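Emit:
{"method": "jog_arm", "body": {"commands": [[-26,16,50,0,0,0,1],[-26,16,50,0,0,0,1],[-26,16,50,0,0,0,1],[0,0,0,0,0,0,1],[0,0,0,0,0,0,1]]}}

```text
t: 8.88
eef_pos: [0.5894, -0.2449, 0.2521]
eef_rot: [2.031, 2.396, 0.001]
force: [1.1, -0.9, 0.9]
opening: 0.0852
```

```bash
python3 - <<'E'
from bench import bot
from h import *
p=bot.camera_params("wrist");o=bot.get_obs();im=bot.snapshot("wrist");cv2.imwrite("pics/w6.png",im[:,:,::-1]);np.save("w6.npy",p['extrinsics']);print(o['eef_pos'])
u=proj(p,[[.576,-.17,.062]])[0];print(u)
x,y=u.astype(int);im=im[max(0,y-90):y+90,max(0,x-120):x+120];cv2.imwrite("pics/w6c.png",cv2.resize(im[:,:,::-1],None,fx=3.3,fy=3.3,interpolation=2))
E
```

```text
[ 0.58941645 -0.24485474  0.25214027]
[307.41926843 115.53126508]
```

View pics/w6c.png

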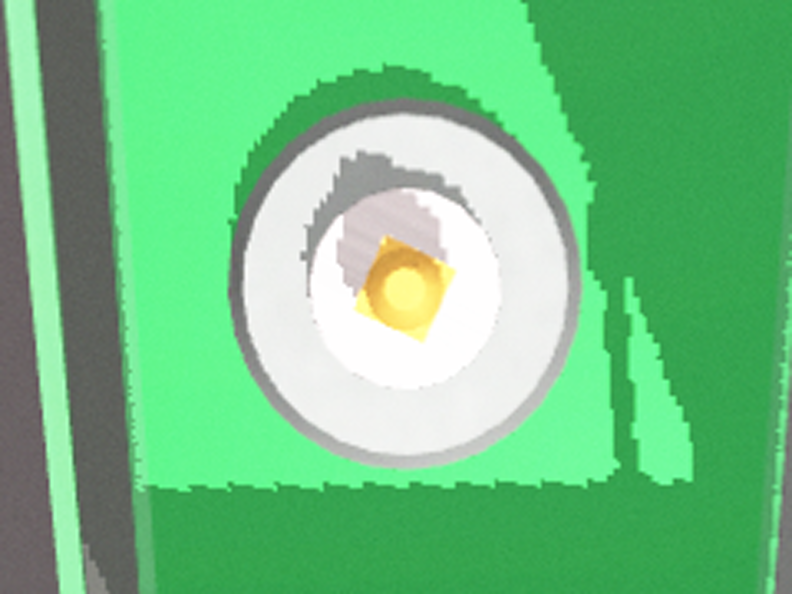

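```bash
python3 - <<'E'
from bench import bot
from h import *
p=bot.camera_params("wrist");p['extrinsics']=np.load("w6.npy")
im=rd("pics/w6.png").astype(int);r,g,b=im[...,0],im[...,1],im[...,2]
for i,a,c,m in blobs((r-b>50)&(r>g),60):
    ys,xs=np.nonzero(m); rr=cv2.minAreaRect(np.c_[xs,ys].astype(np.float32)); bp=cv2.boxPoints(rr)
    w=plane(p,bp,.062);v=np.diff(w,axis=0)
    print(a,c,rr,plane(p,[rr[0]],.062).round(4),np.linalg.norm(v,axis=1),np.degrees(np.arctan2(v[:,1],v[:,0])))
m0=(im.min(2)>180)&(np.abs(im-im.mean(2,keepdims=True)).max(2)<25)&(im.min(2)>243)
for i,a,c,m in blobs(m0,600):
    ys,xs=np.nonzero(m);h=cv2.convexHull(np.c_[xs,ys].astype(np.int32)); el=cv2.fitEllipse(h); print('flange',a,el,plane(p,[el[0]],.04).round(4))
E
```

```text
603 [309.04643449 111.87396352] ((308.98175048828125, 111.8248291015625), (24.346120834350586, 25.071067810058594), 25.016895294189453) [[ 0.5768 -0.1669  0.062 ]] [0.02000726 0.01989468 0.02014404] [  72.90047762  -14.39656983 -106.16210859]
71 [632.28169014 139.76056338] ((633.2810668945312, 138.325439453125), (3.692307710647583, 38.23077392578125), 22.61986541748047) [[ 0.8546 -0.1412  0.062 ]] [0.03007088 0.00345195 0.03012524] [ 88.57561979  -9.58947109 -91.2595752 ]
236 [ 79.94067797 469.97881356] ((78.0, 467.0), (24.0, 14.0), 90.0) [[ 0.3776 -0.5927  0.062 ]] [0.01621166 0.03717878 0.01666669] [  10.52587505  -91.39481088 -169.31684347]
flange 1554 ((309.46148681640625, 112.32022857666016), (57.74943542480469, 60.1771125793457), 6.613174915313721) [[ 0.5772 -0.1671  0.04  ]]
flange 622 ((622.0108642578125, 404.76495361328125), (5.105542182922363, 8.35966968536377), 165.6806182861328) [[ 0.9857 -0.4233  0.04  ]]
flange 1620 ((405.9844665527344, 395.2546081542969), (65.00484466552734, 82.53404998779297), 27.52506446838379) [[ 0.7342 -0.4488  0.04  ]]
```

Spindle at (0.577, -0.1675), square yaw 74.5° (mod 90). The measured side of 20.0 mm matches the given size. On to the white head.

Emit:
{"method": "jog_arm", "body": {"commands": [[0,0,0,0,0,-0.186,1],[0,0,0,0,0,-0.186,1],[52,12,0,0,0,0,1],[52,12,0,0,0,0,1],[52,12,0,0,0,0,1],[52,12,0,0,0,0,1],[52,12,0,0,0,0,1],[52,12,0,0,0,0,1],[52,12,0,0,0,0,1],[52,12,0,0,0,0,1],[0,0,0,0,0,0,1],[0,0,0,0,0,0,1]]}}

```text
t: 10.42
eef_pos: [0.4593, 0.1618, 0.2536]
eef_rot: [1.551, 2.728, 0.004]
force: [0.3, -0.0, -0.1]
opening: 0.0851
```

```bash
python3 - <<'E'
from bench import bot
from h import *
p=bot.camera_params("wrist");o=bot.get_obs();im=bot.snapshot("wrist");cv2.imwrite("pics/w7.png",im[:,:,::-1]);print(o['eef_pos'],o['eef_rot'],o['joints'])
Rm=R.from_rotvec(o['eef_rot']).as_matrix();print(Rm.round(4))
im=im.astype(int);r,g,b=im[...,0],im[...,1],im[...,2]
blue=(b>90)&(b>1.6*r)&(b>1.3*g); wh=im.min(2)>140
for i,a,c,m in blobs(blue,200):
    q=plane(p,[c],.05)[0]
    if abs(q[:2]-[.42,.23]).max()>.05: continue
    ys,xs=np.nonzero(m); rr=cv2.minAreaRect(np.c_[xs,ys].astype(np.float32)); bp=cv2.boxPoints(rr)
    w=plane(p,bp,.05);v=np.diff(w,axis=0)
    print('boss',a,c,rr,w.mean(0).round(4),np.linalg.norm(v,axis=1),np.degrees(np.arctan2(v[:,1],v[:,0])))
for i,a,c,m in blobs(blue|wh,800):
    q=plane(p,[c],.016)[0]
    if abs(q[:2]-[.42,.23]).max()>.05: continue
    ys,xs=np.nonzero(m);el=cv2.fitEllipse(cv2.convexHull(np.c_[xs,ys].astype(np.int32)));print('disc',el,plane(p,[el[0]],.016).round(4))
u=proj(p,[[.418,.23,.05]])[0].astype(int);cv2.imwrite("pics/w7c.png",cv2.resize(rd("pics/w7.png")[max(0,u[1]-110):u[1]+110,max(0,u[0]-140):u[0]+140,::-1],None,fx=2.7,fy=2.7,interpolation=2))
E
```

```text
[0.45925475 0.16181465 0.25359343] [1.55089418 2.72816517 0.00350487] [ 1.86071482e-01 -3.02417570e-01  1.89993080e+00 -5.02763903e-04
  1.54003136e+00 -3.50876643e-01]
[[-5.115e-01  8.593e-01  4.100e-03]
 [ 8.593e-01  5.115e-01  3.000e-04]
 [-1.900e-03  3.600e-03 -1.000e+00]]
disc ((308.9472351074219, 108.43473815917969), (83.98230743408203, 87.616943359375), 0.10588947683572769) [[0.4182 0.2323 0.016 ]]
```

View pics/w7c.png

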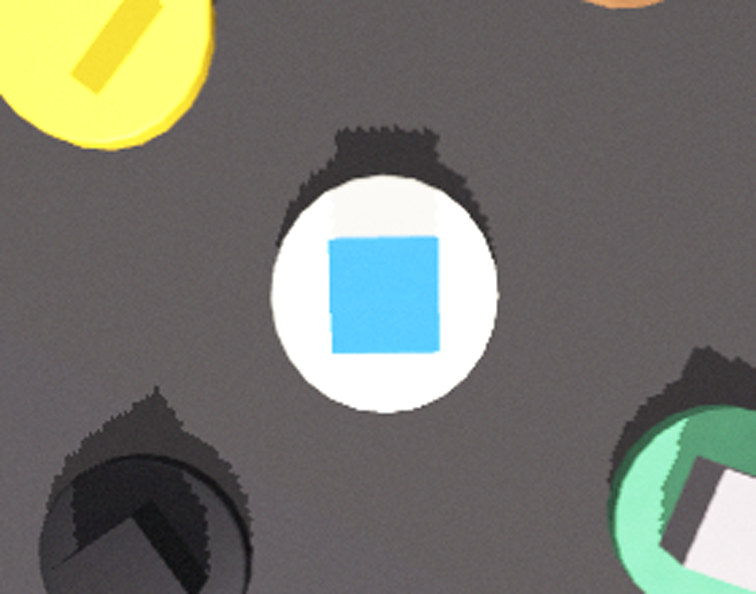

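The crop shows the white disc with blue boss at about (309,108) in w7, square to the tool already, with nothing in the fingers' way. Disc centre (0.418, 0.232), as in the other views. Confirmed as the wanted head.

Emit:
{"method": "jog_arm", "body": {"commands": [[41,0,0,0,0,0,1],[40,0,30,0,0,0,1],[0,0,50,0,0,0,1],[0,0,50,0,0,0,1],[0,0,50,0,0,0,1],[0,0,30,0,0,0,1],[0,0,0,0,0,0,1],[0,0,0,0,0,0,1]]}}

```text
t: 11.48
eef_pos: [0.419, 0.2311, 0.0431]
eef_rot: [1.555, 2.728, 0.003]
force: [0.7, -0.6, 0.6]
opening: 0.0851
```

```bash
python3 - <<'E'
from bench import bot
from h import *
o=bot.get_obs();im=bot.snapshot("wrist");cv2.imwrite("pics/w8.png",im[:,:,::-1]);print(o['eef_pos'],o['force'])
E
```

```text
[0.41900978 0.23109779 0.0430623 ] [ 0.73449224 -0.57653537  0.62785759]
```

View pics/w8.png

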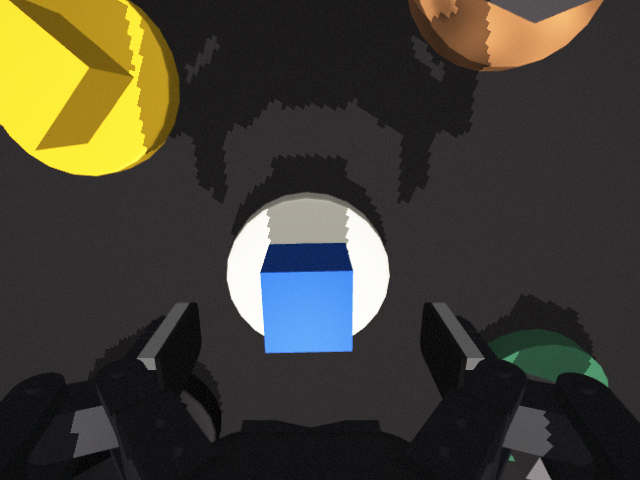

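Emit:
{"method": "jog_arm", "body": {"commands": [[0,0,16,0,0,0,1],[0,0,10,0,0,0,1],[0,0,0,0,0,0,1],[0,0,0,0,0,0,0],[0,0,0,0,0,0,0],[0,0,0,0,0,0,0],[0,0,0,0,0,0,0],[0,0,0,0,0,0,0]]}}

```text
t: 12.52
eef_pos: [0.4179, 0.2315, 0.0159]
eef_rot: [1.554, 2.73, 0.002]
force: [1.0, 1.4, 4.2]
opening: 0.0349
```

Emit:
{"method": "jog_arm", "body": {"commands": [[0,0,-20,0,0,0,0],[0,0,-50,0,0,0,0],[0,0,-50,0,0,0,0],[0,0,-50,0,0,0,0],[0,0,-30,0,0,0,0],[0,0,0,0,0,0,0],[0,0,0,0,0,0,0]]}}

```text
t: 13.4
eef_pos: [0.4162, 0.2309, 0.2129]
eef_rot: [-1.553, -2.728, 0.004]
force: [-0.2, 0.1, -1.8]
opening: 0.0358
```

```bash
python3 - <<'E'
from bench import bot
from h import *
o=bot.get_obs();im=bot.snapshot("wrist");cv2.imwrite("pics/w9.png",im[:,:,::-1]);print(o['eef_pos'],o['eef_rot'],o['force'],o['opening'])
im=bot.snapshot("scene");cv2.imwrite("pics/s9.png",im[:,:,::-1])
E
```

```text
[0.41621813 0.23087547 0.21287353] [-1.55281304 -2.72831134  0.00431564] [-0.19821247  0.08300729 -1.84422346] 0.035772719108350705
```

View pics/w9.png

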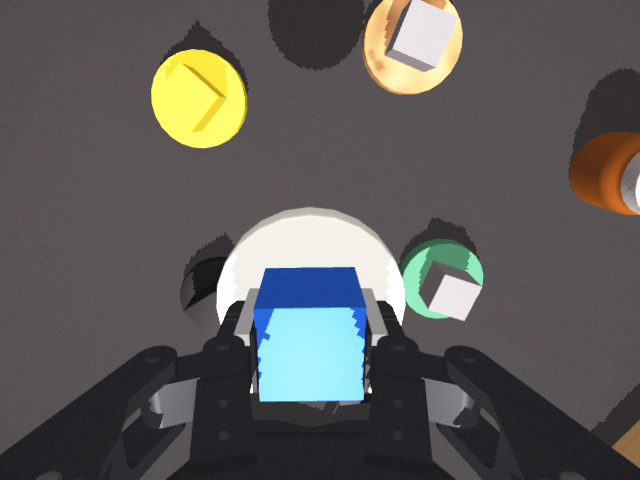

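View pics/s9.png

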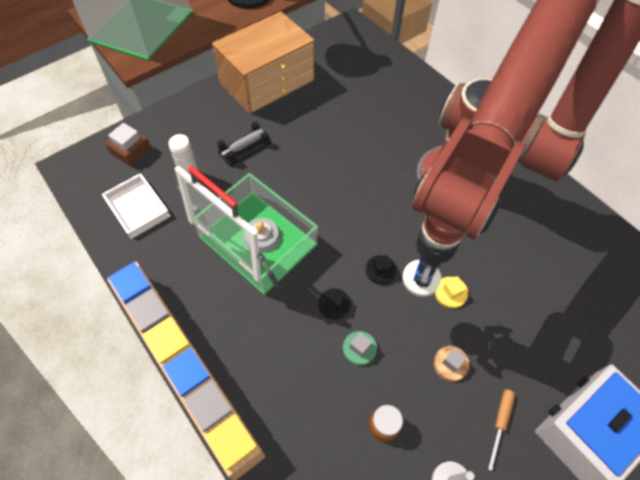

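The head is gripped (opening 35.8 mm) with its underside 16 mm below the TCP. I go above the spindle with the yaw left about 10° off square, to be turned in.

Emit:
{"method": "jog_arm", "body": {"commands": [[0,0,0,0,0,0.158,0],[0,0,0,0,0,0.158,0],[0,0,0,0,0,0.158,0],[0,0,0,0,0,0.158,0],[-48,25,0,0,0,0,0],[-48,25,0,0,0,0,0],[-48,25,0,0,0,0,0],[-48,25,0,0,0,0,0]]}}

```text
t: 14.5
eef_pos: [0.4979, 0.029, 0.2132]
eef_rot: [-2.324, -2.111, 0.003]
force: [1.2, 0.0, -1.7]
opening: 0.0353
```

Emit:
{"method": "jog_arm", "body": {"commands": [[-48,25,0,0,0,0,0],[-48,25,0,0,0,0,0],[-48,25,0,0,0,0,0],[-45,23,0,0,0,0,0],[0,0,0,0,0,0,0],[0,0,0,0,0,0,0],[0,0,0,0,0,0,0]]}}

```text
t: 15.38
eef_pos: [0.5773, -0.1657, 0.2145]
eef_rot: [-2.323, -2.113, 0.001]
force: [0.4, 0.3, -1.6]
opening: 0.0351
```

```bash
python3 - <<'E'
from bench import bot
from h import *
o=bot.get_obs();print(o['eef_pos'],o['eef_rot'],o['force'],o['opening'])
Rm=R.from_rotvec(o['eef_rot']).as_matrix();print(np.degrees(np.arctan2(Rm[1,0],Rm[0,0])))
print((Rm.T@(np.array([.577,-.1675,.110])-o['eef_pos'])*1000).round(1))
im=bot.snapshot("scene");cv2.imwrite("pics/s10.png",im[:,:,::-1])
im=bot.snapshot("top");cv2.imwrite("pics/t10.png",im[:,:,::-1])
E
```

```text
[ 0.57734643 -0.16565221  0.21449873] [-2.32305994e+00 -2.11287539e+00  6.10177919e-04] [ 0.44955828  0.31661228 -1.56702334] 0.035097431877051555
84.57442906555978
[ -1.9  -0.  104.5]
```

View pics/s10.png

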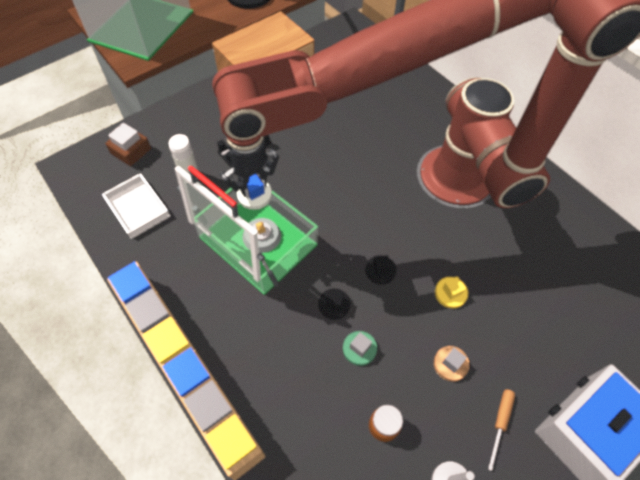

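Emit:
{"method": "jog_arm", "body": {"commands": [[-1.5,0,40,0,0,0,0],[0,0,40,0,0,0,0],[0,0,24,0,0,0,0],[0,0,10,0,0,0,0],[0,0,8,0,0,0,0],[0,0,0,0,0,0,0],[0,0,0,0,0,0,0]]}}

```text
t: 16.35
eef_pos: [0.5785, -0.1687, 0.0946]
eef_rot: [2.324, 2.111, 0.001]
force: [0.2, -0.1, -1.0]
opening: 0.0351
```

Emit:
{"method": "jog_arm", "body": {"commands": [[0,0,5,0,0,0,0],[0,0,4,0,0,0,0],[0,0,3,0,0,0,0],[0,0,0,0,0,0,0],[0,0,0,0,0,0,0]]}}

```text
t: 16.98
eef_pos: [0.5771, -0.1683, 0.0807]
eef_rot: [-2.325, -2.111, 0.001]
force: [-1.2, 0.2, -2.3]
opening: 0.0354
```

Emit:
{"method": "jog_arm", "body": {"commands": [[0,0,3,0,0,0,0],[0,0,2,0,0,0,0],[0,0,0,0,0,0,0],[0,0,0,0,0,0,0]]}}

```text
t: 17.48
eef_pos: [0.5773, -0.1685, 0.0776]
eef_rot: [-2.324, -2.111, 0.002]
force: [-7.4, 1.8, 6.5]
opening: 0.0352
```

```bash
python3 - <<'E'
from bench import bot
from h import *
o=bot.get_obs();print(o['eef_pos'],o['eef_rot'],o['force'],o['ft_torque'],o['opening'])
im=bot.snapshot("wrist");cv2.imwrite("pics/w11.png",im[:,:,::-1])
E
```

```text
[ 0.57725928 -0.16845122  0.07758028] [-2.32428471e+00 -2.11147721e+00  2.00841743e-03] [-7.44191245  1.81805069  6.54293984] [0.28661068 1.46058783 0.07338731] 0.03523805452235341
```

View pics/w11.png

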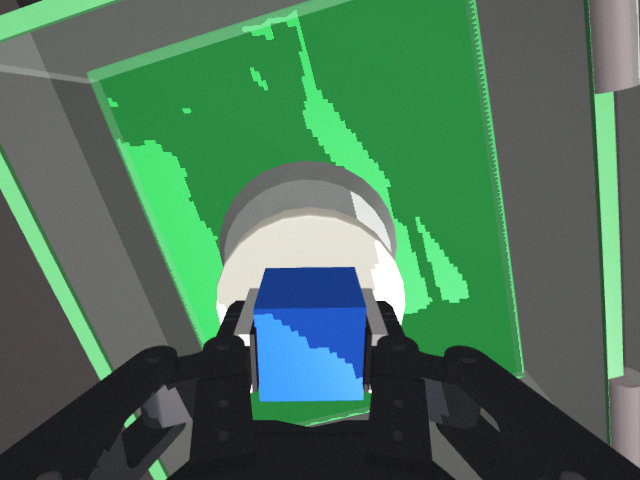

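The head rests on the square's top (underside about 61.6 mm, expected 62), with about 8 N of push. The pilot pushes it towards -x, so I ease 1 mm that way and turn.

Emit:
{"method": "jog_arm", "body": {"commands": [[0,-1,0,0,0,0.04,0],[0,0,0.5,0,0,0.04,0],[0,0,0.5,0,0,0.03,0],[0,0,0.5,0,0,0.03,0],[0,0,0,0,0,0,0]]}}

```text
t: 18.15
eef_pos: [0.577, -0.169, 0.0773]
eef_rot: [2.467, 1.944, -0.002]
force: [-8.5, 0.8, 10.1]
opening: 0.0353
```

Emit:
{"method": "jog_arm", "body": {"commands": [[0,-1,0,0,0,0.03,0],[0,0,0,0,0,0.03,0],[0,0,0,0,0,0,0]]}}

```text
t: 18.52
eef_pos: [0.576, -0.168, 0.0745]
eef_rot: [2.524, 1.869, 0.001]
force: [-1.0, -0.2, -1.6]
opening: 0.0352
```

```bash
python3 - <<'E'
from bench import bot
from h import *
o=bot.get_obs();print(o['eef_pos'],o['eef_rot'],o['force'],o['ft_torque'],o['opening'])
Rm=R.from_rotvec(o['eef_rot']).as_matrix();print(Rm.round(4),np.degrees(np.arctan2(Rm[1,0],Rm[0,0])))
im=bot.snapshot("wrist");cv2.imwrite("pics/w12.png",im[:,:,::-1])
im=bot.snapshot("scene");cv2.imwrite("pics/s12.png",cv2.resize(im[130:310,160:360,::-1],None,fx=3.3,fy=3.3,interpolation=2))
E
```

```text
[ 0.5760334  -0.16802557  0.07451587] [2.52441638e+00 1.86921656e+00 1.03456807e-03] [-0.98241868 -0.1981151  -1.55168077] [ 0.08545443  0.0149082  -0.01035272] 0.03520606077779276
[[ 2.918e-01  9.565e-01  8.000e-04]
 [ 9.565e-01 -2.918e-01  0.000e+00]
 [ 2.000e-04  8.000e-04 -1.000e+00]] 73.0365657861513
```

View pics/w12.png

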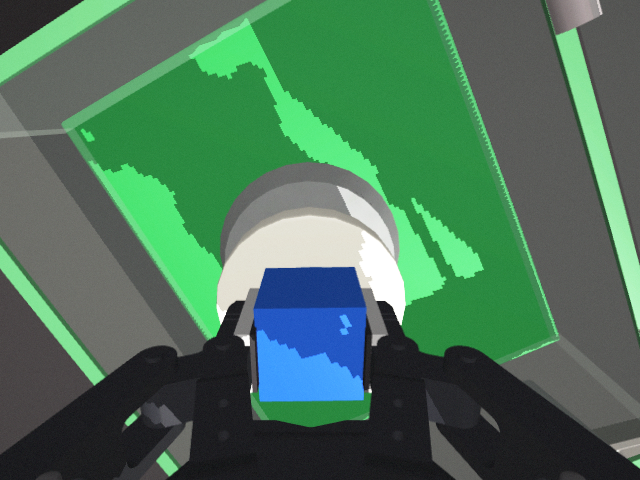

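View pics/s12.png

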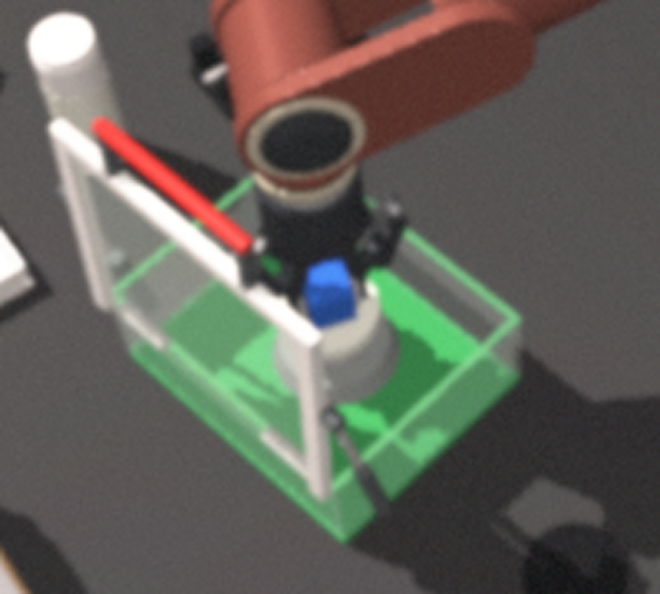

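It slipped over the square: the forces vanished and the underside is now about 58.5 mm, below the square's top. I push it home, still holding.

Emit:
{"method": "jog_arm", "body": {"commands": [[0,0,4,0,0,0,0],[0,0,5,0,0,0,0],[0,0,5,0,0,0,0],[0,0,4,0,0,0,0],[0,0,2,0,0,0,0],[0,0,0,0,0,0,0]]}}

```text
t: 19.38
eef_pos: [0.5758, -0.1681, 0.0559]
eef_rot: [-2.524, -1.869, 0.001]
force: [-3.7, 0.8, 4.4]
opening: 0.0349
```

Emit:
{"method": "jog_arm", "body": {"commands": [[0,0,1.5,0,0,0,0],[0,0,0,0,0,0,0],[0,0,0,0,0,0,0]]}}

```text
t: 19.75
eef_pos: [0.5758, -0.1681, 0.0559]
eef_rot: [-2.524, -1.869, 0.001]
force: [-7.9, 2.7, 12.2]
opening: 0.0355
```

Emit:
{"method": "jog_arm", "body": {"commands": [[0,0,-1.5,0,0,0,0],[0,0,0,0,0,0,0],[0,0,0,0,0,0,0.9],[0,0,0,0,0,0,0.9],[0,0,0,0,0,0,0.9],[0,0,0,0,0,0,0.9],[0,0,-20,0,0,0,0.9],[0,0,-40,0,0,0,0.9],[0,0,-50,0,0,0,0.9],[0,0,-50,0,0,0,0.9]]}}

```text
t: 21.0
eef_pos: [0.5758, -0.1681, 0.218]
eef_rot: [2.523, 1.869, 0.001]
force: [1.4, 0.0, 1.2]
opening: 0.0771
```

Emit:
{"method": "jog_arm", "body": {"commands": [[-40,-30,0,0,0,0,0.9],[-36,-30,0,0,0,0,0.9],[0,0,0,0,0,0,0.9],[0,0,0,0,0,0,0.9]]}}

```text
t: 21.5
eef_pos: [0.4966, -0.2234, 0.2162]
eef_rot: [2.524, 1.868, 0.002]
force: [-0.4, 0.6, 0.4]
opening: 0.0765
```

```bash
python3 - <<'E'
from bench import bot
from h import *
p=bot.camera_params("wrist");o=bot.get_obs();im=bot.snapshot("wrist");print(o['t'],o['eef_pos'],o['force'],o['opening'])
cv2.imwrite("pics/w13.png",im[:,:,::-1])
s=bot.snapshot("scene");cv2.imwrite("pics/s13.png",s[:,:,::-1])
im=im.astype(int);r,g,b=im[...,0],im[...,1],im[...,2]
blue=(b>90)&(b>1.5*r)&(b>1.2*g)
for i,a,c,m in blobs(blue,300):
    ys,xs=np.nonzero(m); rr=cv2.minAreaRect(np.c_[xs,ys].astype(np.float32));bp=cv2.boxPoints(rr)
    for z in(.09,.112):
        w=plane(p,bp,z);v=np.diff(w,axis=0);print(z,a,c,w.mean(0).round(4),np.linalg.norm(v,axis=1).round(4),np.degrees(np.arctan2(v[:,1],v[:,0])).round(1))
E
```

```text
21.5 [ 0.49663285 -0.2234031   0.21615074] [-0.37885543  0.63656601  0.39169197] 0.0765211230604836
0.09 3181 [394.97139264 115.51241748] [ 0.5752 -0.1677  0.09  ] [0.0404 0.035  0.042 ] [ -16.8 -102.   163.1]
0.112 3181 [394.97139264 115.51241748] [ 0.5707 -0.1662  0.112 ] [0.037  0.0321 0.0385] [ -16.8 -102.   163.1]
```

View pics/w13.png

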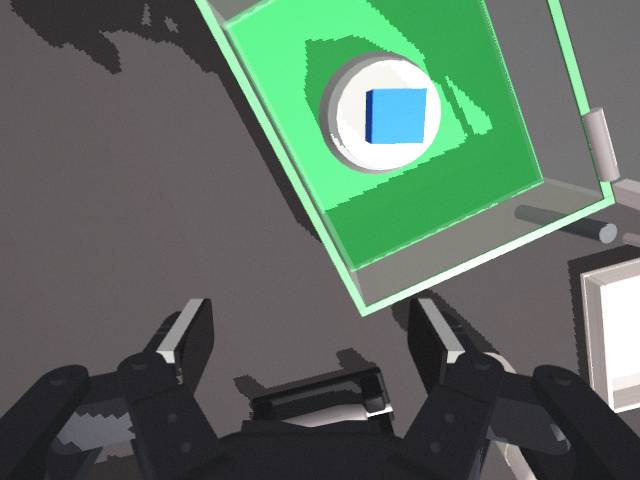

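View pics/s13.png

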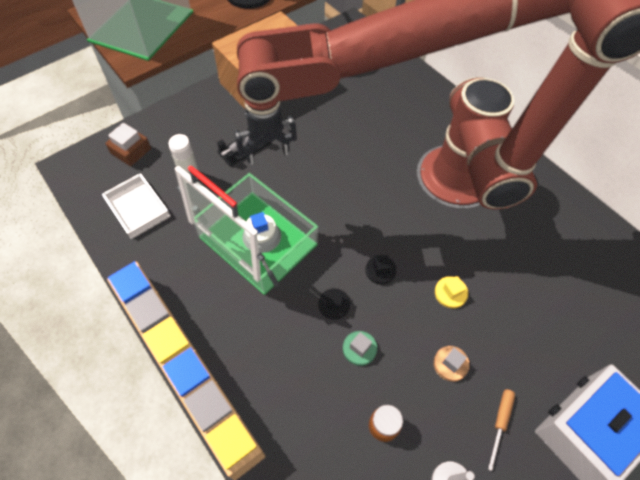

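The head sits level on the flange. Its boss top fits a height of 90 mm (35 mm side at that plane, against 32 mm at 112 mm). Its centre is about (0.575, -0.168). The lid is open and nothing else has moved, so I hand in.

```bash
python3 -c "
from bench import bot
print(bot.job_done())"
```

```text
the job is handed in; nothing more can be done
None
```

I opened the lid and fitted the white polishing head fully home on the spindle. I handed the job in at about 21.6 s of the 61 s allowed; the hand-in gives no verdict.

- **Lid:** I pinched the red bar, lifted it along its arc to about 1.45 rad and let go. The struts held it open, and it was still open in the last picture with nothing touching it.
- **White head:** I gripped it by the blue boss and rested it on the square about 10° off. I then turned it in my grip until it slipped over, and pushed it home before letting go.

**Last checks:**
- **Height:** the underside worked out at 40 mm at the final push, which is the flange height. After release the boss looked 35 mm wide at the home height of 90 mm, against a true 36 mm.
- **Centre:** the last picture put the head about 2 mm off my measured spindle position. Part of a boss side face got into that measurement, so I don't trust it below about 2 mm.
- **Turn:** it had not dropped at about 2° from my estimate of square, but did by 73° (estimate 74.5°). The pilot's sideways push of about 8 N had probably been holding it up; I eased the grip sideways twice, about 1 mm each time.
- **Other things:** the other heads, the can and the jar look unmoved in the last picture. The arm was well clear, with force readings near zero.

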